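# Set out the gingerbread tasting display

## Task

Set out the tasting display along the back row: build the tiered stand on its wooden foot, the wide tier seated right down on the foot's spigot and the small tier seated right down on the wide one. Stand the tall canister in the middle of the leftmost cork coaster and the square caddy in the middle of the rightmost one (as seen from the robot), with the sugar shaker between them in the middle of the remaining coaster. Leave everything standing upright and let go of.

Things in the scene. Friction and masses are not known exactly. Their poses are not given: they have to be found in the camera images.
- wide_tier_c (a point): wide tier, light wood, loose, 0.13-0.25 kg: round plate 130 mm across, 8 mm thick; plain column 42 mm across (grasp there) rising to 60 mm above the underside, on it a centring spigot (21 mm across, 8 mm straight, then 6 mm cone to 11 mm; 74 mm high in all). Underside: central blind bore 25 mm across, 16 mm deep, fits over a spigot. Point: on the axis, 37 mm above the underside; z up
- small_tier_c (a point): small tier, light wood, loose, 0.09-0.18 kg: round plate 90 mm across, 8 mm thick; column 42 mm across (grasp there) rising to 60 mm above the underside, ending in a low rounded knob without spigot (68 mm high in all). Underside: central blind bore 25 mm across, 16 mm deep. Point: on the axis, 34 mm above the underside; z up
- canister_c (a point): tall round canister, aluminium with a dark lid and small lid knob, loose, 0.15 to 0.31 kg: body 58 mm across up to 66 mm, lid 60 mm across up to 80 mm, knob top at 90 mm. This point is at its centre, 45 mm above the underside; z points up
- shaker_c (a point): round sugar shaker, grey body with a domed steel top full of small holes, loose, 0.11 to 0.22 kg: 48 mm across at the foot, 44 mm at 44 mm height, the top cap 47 mm across between 44 and 54 mm, 65 mm high over all. This point is at its centre, 32.5 mm above the underside; z points up
- caddy_c (a point): square caddy, grey with an overhanging white lid, loose, 0.14 to 0.28 kg: body 58 x 58 mm, lid 60.5 x 60.5 mm between 33 and 45 mm height, 47 mm high over all. This point is at its centre, 23.5 mm above the underside; x and y across its flat sides, z up
- foot: foot of the stand: darker wooden disc 110 mm across, 10 mm thick, fixed, with a light wooden spigot in its middle (21 mm across, 8 mm straight, then 6 mm cone to 11 mm; tip 24 mm above the bench). Origin: centre of its underside, on the bench; z up. Seated, the wide tier's underside is 10 mm above the bench, the small tier's underside (on the wide tier's column top) 70 mm
- coaster_a: square cork coaster, 90 x 90 x 5 mm, fixed to the bench, one of three alike that are told apart only by their places; origin at the centre of its underside, x and y along its edges, z up
- coaster_b: square cork coaster, 90 x 90 x 5 mm, fixed to the bench, one of three alike that are told apart only by their places; origin at the centre of its underside, x and y along its edges, z up
- coaster_c: square cork coaster, 90 x 90 x 5 mm, fixed to the bench, one of three alike that are told apart only by their places; origin at the centre of its underside, x and y along its edges, z up
Things that resemble listed ones, but are neither listed nor needed, are in the scene too. Of the things shaped like the foot, the wooden one is meant.

How it is judged:
By the outcome, as a careful person would: the job done as asked, in the order asked, and still so for the second after the job is handed in, with the robot touching nothing.
It also fails if it takes over 131 s, if anything falls off the work surface, if the arm or the gripper's body presses on something with over 40 N, if the wrist force passes 120 N, or if a joint passes its speed limit or range.

## Robot

A 7-joint arm with a two-finger parallel gripper is mounted at the origin on a cart in front of the work surface, level with it; the furniture and walls round the work are solid. World frame = base frame: x ahead of the robot, y to its left, z up, the work surface at z = 0. Lengths are in m, angles in rad, forces in N, time in s.
With the tool pointing down it reaches from about 0.425 to 0.875 m from the base axis. Payload 4.7 kg.
Tool frame: the origin (TCP) lies at the very end of the fingers, on their centre line; the grasp point (between the pads) lies 19 mm behind it; z points along the fingers, y is the line along which they close (so a half turn about z gives the same grasp; the last joint's range is limited). The gripper opens to 85 mm and grips with 20 to 120 N. Pads are 22 mm wide; open, the fingers measure 114 mm over their backs; the gripper's body (76 mm by 85 mm) begins 54 mm behind the grasp point. The pads swing forward as they close: fully open they stand 13 mm farther back than shut.
Start: joints at [-1.305, 0.321, -0.07, 1.45, 0.023, 1.371, -0.057], TCP at [0.162, 0.63, 0.231] pointing down, gripper open.
Joint ranges: [-2.86, 2.86], [-0.3, 2.09], [-1.38, 1.24], [0.06, 2.45], [-1.56, 4.7], [0.09, 2.05], [-2.69, 2.69]. Speed limits (rad/s): [2.57, 2.57, 3.14, 3.14, 3.14, 3.14, 3.14].

## Interface

Orientations are given as a 3x3 rotation matrix whose columns are the frame's x, y, z axes.
In Python, from rig import env gives the robot as it stands.
- The arm moves only by the shell command python3 -m pendant 'ROWS' [FORCE]. ROWS is JSON, a list of rows, each a list of 3 entries, a list of its own where there are three numbers: the opening, from 0 (shut) to 1 (fully open), then the shift along the tool's x, y, z in mm, then the turn about the tool's z in rad. In form: [[grip, [x, y, z], yaw], ...]. A call has exactly 8 rows; each row shifts and turns the commanded pose from where the row before left it, along the tool's axes as they then stand; what a row does not reach is not made up. A row lasts 1/10 s, in which the tool goes at most 50 mm and 8.59 degrees, less where a joint would pass 70% of its speed; a pose out of reach is approached as far as the arm can. A call with a gripper value outside its range is refused whole. The fingers move at their own pace and stop on an object; FORCE is the grip in N (left out, the last holds). Time passes only in rows, so rows that do not move let the fingers close, or fill a call up. It gives the time, the measured TCP pose, the force, the opening and the grip force at its end, in the units of the state.
- env.state(): the state, without advancing time (a new reading comes with each control period).
- env.get_image(name): name is "scene" or "side" or "wrist"; returns the picture (384x512x3 uint8, red, green, blue); there is no depth.
- env.camera_params(name): a dict with "intrinsics" (3x3 intrinsics, pixels), "D" ([k1, k2, p1, p2, k3] as OpenCV has them; the pictures are not rectified), "extrinsics" (4x4, takes a point from camera to world coordinates); the wrist camera has in their place "mount" (4x4, takes a point from camera to tool coordinates, whose origin is the TCP and whose axes are the flange's). Camera axes: x right, y up, looking along -z (the intrinsics and any distortion apply to the point x, -y, -z); pixel columns grow to the right and rows downward; lengths in m; the calibration is good to about 2 mm. A picture is of the moment at which its call begins: read the wrist's pose just before it. camera_params takes no time and is no camera call.
- env.sign_off(): hands the job in; it is judged then, once.
The state is a dict: "time": time; "joint_pos": joint angles; "qd": joint speeds; "effort": joint torques, N m; "tcp_pos": TCP position; "ee_rot": TCP orientation; "force": force on the tool from outside, world axes, zero at the start; "wrist_torque": the same for the moment, N m; "gripper_width": finger opening in m; "grasp_force": force on a finger pad.
Only numpy, scipy, OpenCV 4.12 (cv2) and the standard library are available. Lean on these libraries where they do the work, as an engineer would, in place of code of your own. Each camera call takes 0.05 s, during which the arm holds its last target. There are 200 camera calls.

## Working session

There is one attempt and no reset: what is moved stays moved. The work goes in short steps, Python scripts to look and compute and a shell command to move; the robot and the scene stay as the last step left them, time stands still between calls to the robot, and variables do not carry over. Pictures are saved under pics/ and viewed, at most 14 in all, crops included, and the job is handed in when it is done.

```bash
mkdir -p pics; ls
python3 - <<'E'
from rig import env
import cv2,numpy as np
np.set_printoptions(precision=4,suppress=True)
s=env.state();print(s['time'],s['tcp_pos'],s['ee_rot'],s['gripper_width'])
for n in("scene","side","wrist"):
    im=env.get_image(n);cv2.imwrite(f"pics/{n}0.png",im[:,:,::-1])
    p=env.camera_params(n);print(n,p)
E
```

```text
pics
0.0 [0.1619 0.629  0.2302] [[-0.9685  0.2491 -0.0004]
 [ 0.2491  0.9685 -0.0019]
 [-0.0001 -0.0019 -1.    ]] 0.08524580154020131
scene {'intrinsics': array([[460.8676,   0.    , 252.4158],
       [  0.    , 460.8676, 189.4065],
       [  0.    ,   0.    ,   1.    ]]), 'D': array([-0.0613,  0.    ,  0.    ,  0.    ,  0.    ]), 'extrinsics': array([[ 0.8564,  0.3276, -0.3992, -0.0951],
       [-0.5161,  0.5703, -0.6391, -0.845 ],
       [ 0.0183,  0.7533,  0.6575,  1.0013],
       [ 0.    ,  0.    ,  0.    ,  1.    ]])}
side {'intrinsics': array([[396.8557,   0.    , 259.4725],
       [  0.    , 396.8557, 188.1849],
       [  0.    ,   0.    ,   1.    ]]), 'D': array([0.0207, 0.    , 0.    , 0.    , 0.    ]), 'extrinsics': array([[ 0.9037,  0.186 , -0.3857,  0.0549],
       [-0.4281,  0.377 , -0.8213, -0.8473],
       [-0.0074,  0.9073,  0.4203,  0.542 ],
       [ 0.    ,  0.    ,  0.    ,  1.    ]])}
wrist {'intrinsics': array([[318.231 ,   0.    , 255.6233],
       [  0.    , 318.231 , 193.3403],
       [  0.    ,   0.    ,   1.    ]]), 'D': array([-0.0718,  0.    ,  0.    ,  0.    ,  0.    ]), 'mount': array([[-0.0003,  0.9466,  0.3224,  0.0837],
       [ 1.    ,  0.0002,  0.0005,  0.0003],
       [ 0.0004,  0.3224, -0.9466, -0.1423],
       [ 0.    ,  0.    ,  0.    ,  1.    ]])}
```

Run:
```python
import cv2
for n in("scene","side"):
    cv2.imwrite(f"pics/{n}0b.png",cv2.resize(cv2.imread(f"pics/{n}0.png"),(800,600),interpolation=cv2.INTER_CUBIC))
```

```text
(no output)
```

View pics/scene0b.png

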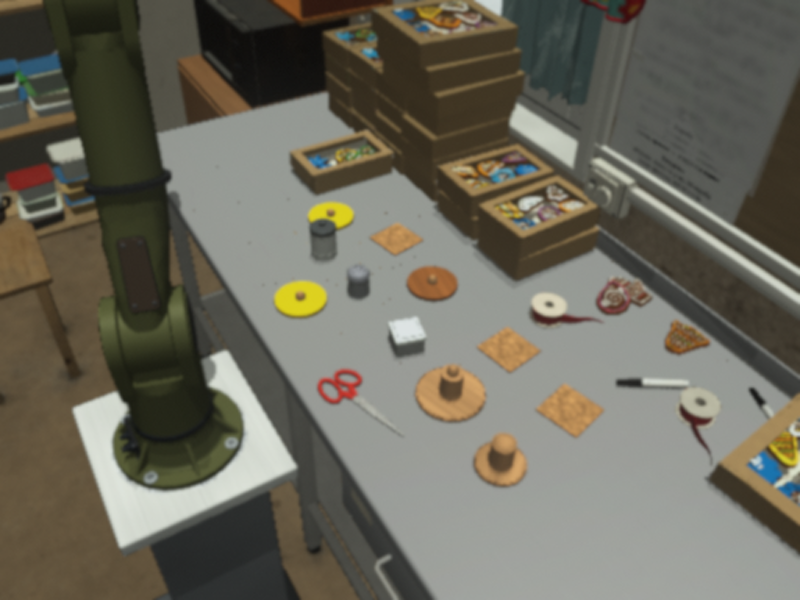

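View pics/side0b.png

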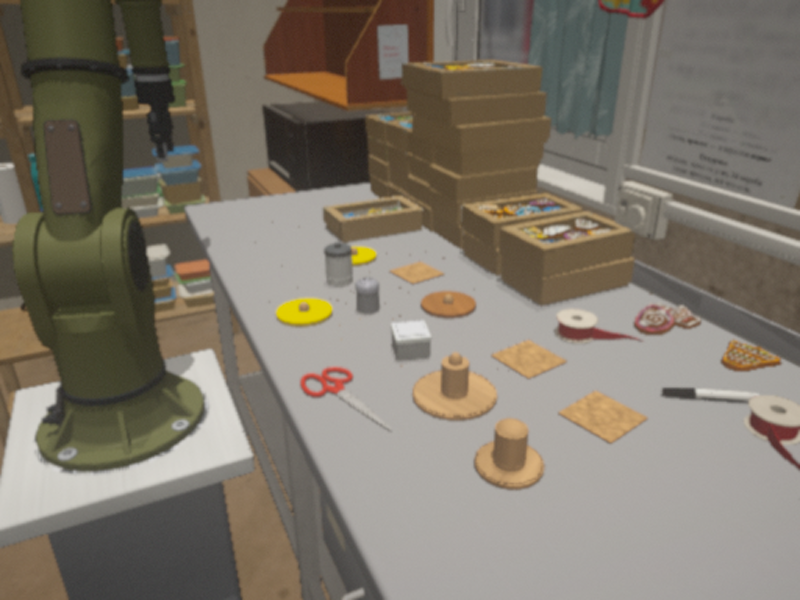

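The scene (800 px) shows coasters at (397,238), (509,349) and (570,410). The brown wooden foot is at (432,283), with yellow look-alike feet at (331,215) and (300,298). The wide tier is at (451,390), the small tier at (500,460), the caddy at (407,335), the shaker at (358,281) and the canister at (322,240). The side view agrees.

```bash
cat > h.py <<'E'
import cv2,numpy as np,json
from rig import env
from scipy.optimize import least_squares
np.set_printoptions(precision=4,suppress=True)
def cam(name,st=None):
    p=env.camera_params(name)
    if name=="wrist":
        T=np.eye(4);T[:3,:3]=st["ee_rot"];T[:3,3]=st["tcp_pos"];T=T@p["mount"]
    else: T=p["extrinsics"]
    return p["intrinsics"],p["D"],T
def rays(c,px):
    K,D,T=c
    u=cv2.undistortPoints(np.float64(px).reshape(-1,1,2),K,D).reshape(-1,2)
    d=np.c_[u[:,0],-u[:,1],-np.ones(len(u))]@T[:3,:3].T
    return T[:3,3],d/np.linalg.norm(d,axis=1)[:,None]
def plane(c,px,z):
    o,d=rays(c,px);return (o+d*((z-o[2])/d[:,2])[:,None])[:,:2]
def proj(c,P):
    K,D,T=c;q=(np.float64(P).reshape(-1,3)-T[:3,3])@T[:3,:3];q=q*[1,-1,-1]
    return cv2.projectPoints(q,np.zeros(3),np.zeros(3),K,D)[0].reshape(-1,2)
def tri(c1,p1,c2,p2):
    o1,d1=rays(c1,p1);o2,d2=rays(c2,p2);d1=d1[0];d2=d2[0]
    t=np.linalg.lstsq(np.c_[d1,-d2],o2-o1,rcond=None)[0]
    a,b=o1+t[0]*d1,o2+t[1]*d2;return (a+b)/2,np.linalg.norm(a-b)
def circ(P,r):
    f=least_squares(lambda v:np.hypot(*(P-v).T)-r,P.mean(0),loss="soft_l1",f_scale=.001)
    return f.x,np.median(abs(f.fun))
E
python3 - <<'E'
import cv2
for n,pts in(("scene",[(397,238),(509,349),(570,410),(432,290),(430,400),(451,382),(500,475),(407,330),(358,287),(322,245),(440,330),(300,305)]),("side",[(415,272),(528,358),(603,415),(430,305),(430,400),(455,380),(509,475),(410,330),(367,300),(338,268),(440,340),(305,318)])):
    h=cv2.cvtColor(cv2.imread(f"pics/{n}0.png"),cv2.COLOR_BGR2HSV)
    print(n,[h[int(y/1.5625),int(x/1.5625)].tolist() for x,y in pts])
E
```

```text
scene [[16, 139, 191], [16, 138, 194], [16, 139, 194], [13, 165, 156], [16, 128, 194], [16, 123, 126], [16, 128, 167], [90, 7, 227], [60, 8, 65], [45, 16, 97], [45, 10, 156], [28, 219, 221]]
side [[17, 118, 201], [17, 119, 203], [17, 117, 205], [15, 145, 180], [17, 106, 209], [15, 102, 133], [16, 110, 190], [0, 1, 224], [15, 10, 103], [19, 15, 135], [15, 12, 177], [27, 255, 226]]
```

Run:
```python
from h import *
S=1.5625
seeds={"scene":dict(cL=(397,238),cM=(509,349),cR=(570,410),foot=(432,290),wide=(430,400),small=(500,475),caddy=(407,335),shak=(358,287),can=(322,245)),
"side":dict(cL=(415,272),cM=(528,358),cR=(603,415),foot=(430,305),wide=(430,400),small=(509,475),caddy=(410,340),shak=(367,300),can=(338,268))}
cen={}
for n in("scene","side"):
    c=cam(n);im=cv2.imread(f"pics/{n}0.png");h=cv2.cvtColor(im,cv2.COLOR_BGR2HSV)
    wood=cv2.inRange(h,(8,70,60),(22,255,255))
    bg=cv2.medianBlur(im,151 if False else 101)
    grey=((abs(im.astype(int)-bg).max(2)>22)&(h[:,:,1]<60)).astype(np.uint8)*255
    for k,(x,y) in seeds[n].items():
        m=grey if k in("caddy","shak","can") else wood
        cs,_=cv2.findContours(m,cv2.RETR_EXTERNAL,cv2.CHAIN_APPROX_NONE)
        q=max(cs,key=lambda a:cv2.pointPolygonTest(a,(x/S,y/S),True))
        if cv2.pointPolygonTest(q,(x/S,y/S),True)<0: print(n,k,"none");continue
        px=q.reshape(-1,2).astype(float)
        M=cv2.moments(q);ce=(M['m10']/M['m00'],M['m01']/M['m00']);cen.setdefault(k,{})[n]=ce
        if k[0]=='c' and len(k)==2:
            r=cv2.minAreaRect((plane(c,px,.005)*1000).astype(np.float32));print(n,k,np.round(r[0],1),np.round(r[1],1),round(r[2],1))
        elif k in("foot","wide","small"):
            z,R={"foot":(.01,.055),"wide":(.008,.065),"small":(.008,.045)}[k]
            P=plane(c,px,z);v,e=circ(P,R);print(n,k,v*1000,e*1000,"px",np.round(ce,1))
        else: print(n,k,np.round(ce,1),M['m00'],cv2.boundingRect(q))
for k in cen:
    if len(cen[k])==2: print(k,*tri(cam("scene"),cen[k]["scene"],cam("side"),cen[k]["side"]))
```

```text
scene cL [618.6 297.5] [91.5 92. ] 10.5
scene cM [ 622.5 -120.2] [91.6 90.7] 9.2
scene cR [ 623.8 -298.4] [92.7 88.9] 14.1
scene foot [599.5135 118.0016] 1.1623016283639973 px [276.2 180.8]
scene wide [ 457.9375 -158.8525] 1.4687501244817145 px [287.9 251.6]
scene small [ 443.8768 -327.9976] 2.0539637653365466 px [320.1 294.8]
scene caddy [259.8 215.8] 502.0 (248, 202, 25, 28)
scene shak [229.  183.1] 206.0 (222, 173, 15, 20)
scene can [206.4 154.1] 397.0 (197, 141, 27, 27)
side cL [619.7 299.6] [89.7 91.4] 12.9
side cM [ 623.1 -118.2] [91.2 91.2] 9.9
side cR [ 624.6 -297.7] [91.2 89.7] 13.6
side foot [599.6955 117.2099] 1.5686301209662732 px [286.5 194.2]
side wide [ 458.6427 -157.8835] 1.8815180140414334 px [290.6 250.2]
side small [ 444.2414 -327.0015] 2.3581412263323602 px [325.9 292.5]
side caddy none
side shak [234.9 191.7] 240.0 (227, 181, 16, 21)
side can [154.7 228.9] 32828.5 (0, 24, 484, 360)
cL [0.617  0.2948 0.0063] 3.478449010352989e-05
cM [ 0.6208 -0.1224  0.0063] 0.00029343253288912616
cR [ 0.6226 -0.3008  0.0057] 0.00022951159099210113
foot [0.6    0.1179 0.0086] 0.0006622265142687269
wide [ 0.453  -0.1665  0.0165] 0.0017902172466784238
small [ 0.4383 -0.3345  0.0224] 0.001419543008202446
shak [0.4468 0.1651 0.0288] 0.0029609697987343937
can [0.2451 0.0085 0.1724] 0.2545914022484589
```

Coasters and foot agree between the two views to within 2 mm, with the right sizes. Next I turn the tool so its x is world +y and its y is world +x, and move over.

```bash
python3 -m pendant '[[1,[0,0,0],0.15],[1,[0,0,0],0.15],[1,[0,0,0],0.15],[1,[0,0,0],0.15],[1,[0,0,0],0.15],[1,[0,0,0],0.15],[1,[0,0,0],0.149],[1,[0,0,0],0.149]]'
python3 -m pendant '[[1,[0,0,0],0.122],[1,[-35,33,0],0],[1,[-35,33,0],0],[1,[-35,33,0],0],[1,[-35,33,0],0],[1,[-35,33,0],0],[1,[-35,33,0],0],[1,[-35,33,0],0]]'
python3 - <<'E'
from h import *
s=env.state();print(s['time'],s['tcp_pos'],s['ee_rot'],s['joint_pos'])
im=env.get_image("wrist");cv2.imwrite("pics/w1.png",im[:,:,::-1])
json.dump([s['ee_rot'].tolist(),s['tcp_pos'].tolist()],open("pics/w1.json","w"))
c=cam("scene")
print(plane(c,[[259.8,215.8]],.0235),plane(c,[[229,183.1]],.0325),plane(c,[[206.4,154.1]],.045),plane(c,np.array([[500,270],[440,195],[330,190]])/1.5625,0))
print("proj",proj(cam("wrist",s),[[.447,.165,.0325],[.62,.297,.005],[.6,.118,.01]]))
E
```

```text
time: 0.95
tcp_pos: [0.1619, 0.6293, 0.2309]
ee_rot: [[-0.115, 0.993, -0.0], [0.993, 0.115, -0.001], [-0.001, -0.0, -1.0]]
force: [0.1, 0.2, -0.4]
gripper_width: 0.0852
grasp_force: 0.0
time: 1.75
tcp_pos: [0.3937, 0.3826, 0.2313]
ee_rot: [[0.001, 1.0, -0.0], [1.0, -0.001, 0.0], [0.0, -0.0, -1.0]]
force: [0.8, 1.2, 0.9]
gripper_width: 0.0852
grasp_force: 0.0
1.75 [0.3937 0.3826 0.2313] [[ 0.0008  1.     -0.0001]
 [ 1.     -0.0008  0.0003]
 [ 0.0003 -0.0001 -1.    ]] [-1.1006  0.1035  0.3033  1.716  -0.032   1.3267 -0.7919]
[[ 0.4553 -0.0099]] [[0.4433 0.1611]] [[0.4434 0.3225]] [[0.7614 0.0865]
 [0.8134 0.4034]
 [0.5823 0.5606]]
proj [[296.1608 323.9163]
 [430.6742 224.8288]
 [395.8124 336.5939]]
```

View pics/w1.png

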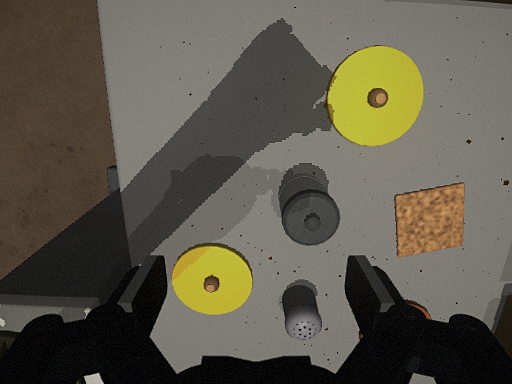

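The wrist view shows the canister knob at (312,221), the shaker dome at (304,323) and the left coaster centred at about (430,220). The two yellow discs are at (375,95) and (212,279); those are the look-alikes. On to the wide tier.

```bash
for i in 1 2; do :; done
python3 -m pendant '[[1,[-30,4,2],0],[1,[-30,4,2],0],[1,[-30,4,2],0],[1,[-30,4,2],0],[1,[-30,4,2],0],[1,[-30,4,2],0],[1,[-30,4,2],0],[1,[-30,4,2],0]]' >/dev/null
python3 -m pendant '[[1,[-30,4,2],0],[1,[-30,4,2],0],[1,[-30,4,2],0],[1,[-30,4,2],0],[1,[-30,4,2],0],[1,[-30,4,2],0],[1,[-30,4,2],0],[1,[0,0,0],0]]'
python3 - <<'E'
from h import *
R,t=json.load(open("pics/w1.json"));c=cam("wrist",dict(ee_rot=np.array(R),tcp_pos=np.array(t)))
im=cv2.imread("pics/w1.png");h=cv2.cvtColor(im,cv2.COLOR_BGR2HSV)
print("can",plane(c,[[312,221]],.09),plane(c,[[311,217]],.08),"shak",plane(c,[[304,323]],.06))
m=cv2.inRange(h,(8,70,60),(22,255,255));m[:160]=0;m[270:]=0;m[:,:380]=0
q=max(cv2.findContours(m,0,1)[0],key=cv2.contourArea);r=cv2.minAreaRect((plane(c,q.reshape(-1,2).astype(float),.005)*1000).astype(np.float32));print("cL",r)
s=env.state();print(s['time'],s['tcp_pos'],s['joint_pos'])
im=env.get_image("wrist");cv2.imwrite("pics/w2.png",im[:,:,::-1])
json.dump([s['ee_rot'].tolist(),s['tcp_pos'].tolist()],open("pics/w2.json","w"))
print("proj",proj(cam("wrist",s),[[.458,-.158,.074],[.458,-.158,.008]]))
E
```

```text
time: 3.4
tcp_pos: [0.4521, -0.0701, 0.2013]
ee_rot: [[0.008, 1.0, 0.0], [1.0, -0.008, -0.001], [-0.001, 0.0, -1.0]]
force: [-0.2, 0.6, 0.2]
gripper_width: 0.0856
grasp_force: 0.0
can [[0.4479 0.3409]] [[0.4485 0.3409]] shak [[0.4523 0.1906]]
cL ((617.9794311523438, 302.50958251953125), (90.09225463867188, 90.31536102294922), 10.915799140930176)
3.4 [ 0.4521 -0.0701  0.2013] [-0.7346 -0.1403  0.7767  1.9703  0.1039  1.273  -0.0015]
proj [[262.9415 269.8125]
 [261.79   238.9369]]
```

View pics/w2.png

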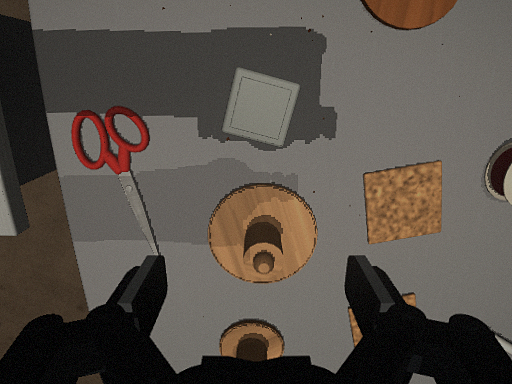

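The wide tier's column tip is at (263,262) and its plate centre at (262,232), within a few px of the prediction. The caddy is at (261,106). Descending on the wide tier now, using the fixed-camera coordinates.

```bash
python3 -m pendant '[[1,[-44,3,0],0],[1,[-44,3,0],0],[1,[0,0,40],0],[1,[0,0,40],0],[1,[0,0,40],0],[1,[0,0,40],0],[1,[0,0,19],0],[1,[0,0,0],0]]'
python3 - <<'E'
from h import *
im=env.get_image("side");cv2.imwrite("pics/s3.png",cv2.resize(im[150:384,170:482,::-1],None,fx=2.5,fy=2.5))
E
```

```text
time: 4.25
tcp_pos: [0.4556, -0.1521, 0.0194]
ee_rot: [[-0.0, 1.0, -0.007], [1.0, 0.0, 0.0], [0.0, -0.007, -1.0]]
force: [-0.7, 0.2, 0.9]
gripper_width: 0.0856
grasp_force: 0.0
```

View pics/s3.png

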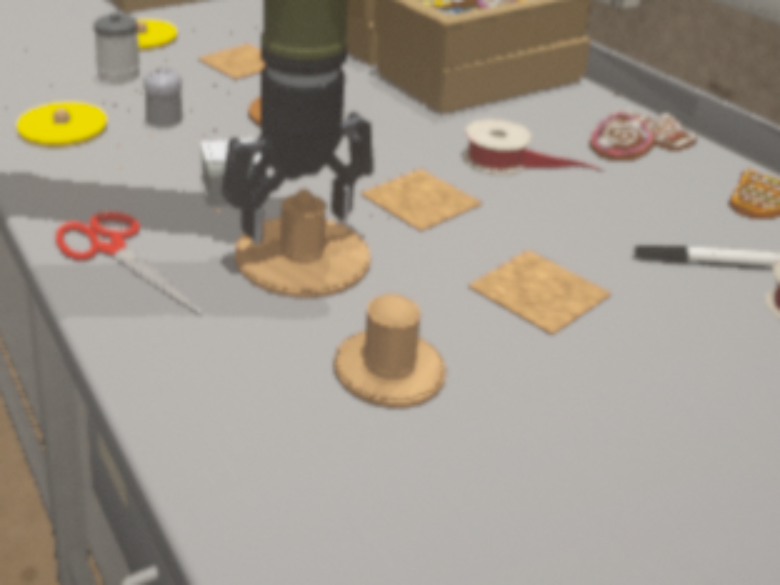

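Fingers straddle the wide tier's column without touching anything. A small nudge, then grip.

```bash
python3 -m pendant '[[1,[-5,0,-2],0],[1,[0,0,0],0],[0,[0,0,0],0],[0,[0,0,0],0],[0,[0,0,0],0],[0,[0,0,0],0],[0,[0,0,0],0],[0,[0,0,0],0]]' 60
python3 - <<'E'
from h import *
R,t=json.load(open("pics/w2.json"));c=cam("wrist",dict(ee_rot=np.array(R),tcp_pos=np.array(t)))
im=cv2.imread("pics/w2.png");h=cv2.cvtColor(im,cv2.COLOR_BGR2HSV);m=cv2.inRange(h,(8,70,60),(22,255,255))
for n,pt,z,r in(("wide",(262,200),.008,.065),("cM",(403,200),.005,0)):
    q=max(cv2.findContours(m,0,cv2.CHAIN_APPROX_NONE)[0],key=lambda a:cv2.pointPolygonTest(a,pt,True))
    P=plane(c,q.reshape(-1,2).astype(float),z)
    print(n,circ(P,r) if r else cv2.minAreaRect((P*1000).astype(np.float32)))
print("tip",plane(c,[[263,262]],.074),"caddy top",plane(c,[[261,106]],.046))
E
```

```text
time: 5.1
tcp_pos: [0.4587, -0.1586, 0.025]
ee_rot: [[0.001, 1.0, 0.001], [1.0, -0.001, 0.001], [0.001, 0.001, -1.0]]
force: [-1.4, 1.2, 6.8]
gripper_width: 0.0408
grasp_force: 60.2
wide (array([ 0.4585, -0.155 ]), np.float64(0.001211830931207837))
cM ((622.1054077148438, -116.35115814208984), (89.5960464477539, 90.15217590332031), 9.784857749938965)
tip [[ 0.4581 -0.1492]] caddy top [[ 0.457  -0.0045]]
```

```bash
python3 -m pendant '[[0,[0,0,-20],0],[0,[0,0,-30],0],[0,[0,0,-25],0],[0,[30,15,0],0],[0,[35,18,0],0],[0,[35,18,0],0],[0,[35,18,0],0],[0,[35,18,0],0]]'
python3 -m pendant '[[0,[35,18,0],0],[0,[35,18,0],0],[0,[25,13,0],0],[0,[11,5,0],0],[0,[0,0,0],0],[0,[0,0,0],0],[0,[0,0,0],0],[0,[0,0,0],0]]'
python3 - <<'E'
from h import *
s=env.state()
for n in("scene","side"): cv2.imwrite(f"pics/{n}4.png",env.get_image(n)[:,:,::-1])
c=cam("scene");u,v=proj(c,[[.6,.118,.04]])[0].astype(int);a=cv2.imread("pics/scene4.png")[v-75:v+75,u-95:u+95]
c=cam("side");u,v=proj(c,[[.6,.118,.04]])[0].astype(int);b=cv2.imread("pics/side4.png")[v-75:v+75,u-95:u+95]
cv2.imwrite("pics/p4.png",cv2.resize(np.vstack([a,b])if 0 else np.hstack([a,b]),None,fx=2.1,fy=2.1,interpolation=cv2.INTER_CUBIC))
E
```

```text
time: 5.9
tcp_pos: [0.5454, 0.0128, 0.0989]
ee_rot: [[0.001, 1.0, -0.001], [1.0, -0.001, 0.0], [0.0, -0.001, -1.0]]
force: [0.4, 0.1, -1.4]
gripper_width: 0.0408
grasp_force: 61.1
time: 6.7
tcp_pos: [0.5991, 0.1151, 0.0996]
ee_rot: [[0.004, 1.0, -0.0], [1.0, -0.004, 0.0], [0.0, -0.0, -1.0]]
force: [-0.4, -0.5, -2.4]
gripper_width: 0.0406
grasp_force: 61.2
```

View pics/p4.png

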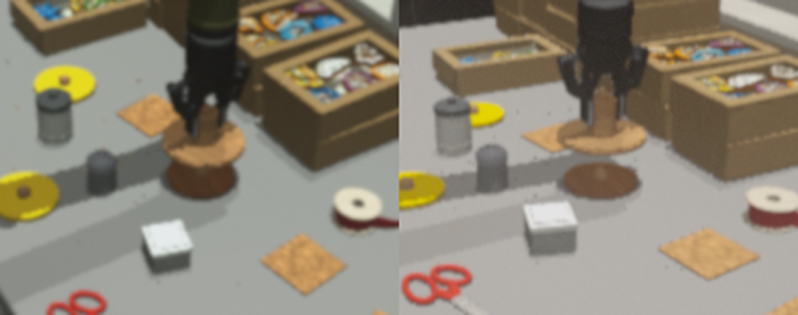

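The tier hangs level just above the wooden foot in both views. Correct by 2.5 mm and lower in stages.

```bash
python3 -m pendant '[[0,[2.5,0.5,20],0.0],[0,[0,0,20],0],[0,[0,0,9],0],[0,[0,0,3],0],[0,[0,0,3],0],[0,[0,0,2],0],[0,[0,0,2],0],[0,[0,0,0],0]]'
```

```text
time: 7.6
tcp_pos: [0.6001, 0.1197, 0.0406]
ee_rot: [[0.001, 1.0, 0.0], [1.0, -0.001, 0.0], [0.0, 0.0, -1.0]]
force: [-0.1, -0.1, -2.4]
gripper_width: 0.0406
grasp_force: 61.2
```

```bash
python3 -m pendant '[[0,[0,0,2],0.0],[0,[0,0,2],0],[0,[0,0,1],0],[0,[0,0,1],0],[0,[0,0,0],0],[0,[0,0,0],0],[0,[0,0,0],0],[0,[0,0,0],0]]'
```

```text
time: 8.4
tcp_pos: [0.6, 0.1196, 0.0351]
ee_rot: [[0.001, 1.0, -0.0], [1.0, -0.001, 0.001], [0.001, -0.0, -1.0]]
force: [-3.1, -0.6, 7.0]
gripper_width: 0.0407
grasp_force: 61.7
```

Seated: the TCP is 10 mm higher than at the pick, with light contact. Release, rise and go to the small tier.

```bash
python3 -m pendant '[[1,[0,0,0],0],[1,[0,0,0],0],[1,[0,0,0],0],[1,[0,0,-10],0],[1,[0,0,-40],0],[1,[0,0,-45],0],[1,[-25,-8,-15],0],[1,[-44,-15,0],0]]'
python3 -m pendant '[[1,[-44,-15,0],0],[1,[-44,-15,0],0],[1,[-44,-15,0],0],[1,[-44,-16,0],0],[1,[-44,-16,0],0],[1,[-44,-16,0],0],[1,[-44,-16,0],0],[1,[-44,-16,0],0]]'
python3 - <<'E'
from h import *
s=env.state();print(s['tcp_pos'])
im=env.get_image("wrist");cv2.imwrite("pics/w5.png",im[:,:,::-1])
c=cam("wrist",s);h=cv2.cvtColor(im,cv2.COLOR_RGB2HSV);m=cv2.inRange(h,(8,70,60),(22,255,255));print(proj(c,[[.444,-.3275,.068],[.444,-.3275,.008]]))
for q in cv2.findContours(m,0,cv2.CHAIN_APPROX_NONE)[0]:
    if cv2.contourArea(q)>1500: 
        P=plane(c,q.reshape(-1,2).astype(float),.008);print(cv2.boundingRect(q),circ(P,.045),cv2.minAreaRect((plane(c,q.reshape(-1,2).astype(float),.005)*1000).astype(np.float32)))
for n in("scene","side"): 
    im=env.get_image(n);cv2.imwrite(f"pics/{n}5.png",im[:,:,::-1])
E
```

```text
time: 9.2
tcp_pos: [0.58, 0.0537, 0.1482]
ee_rot: [[-0.006, 1.0, 0.007], [1.0, 0.006, 0.002], [0.002, 0.007, -1.0]]
force: [0.5, -0.6, -0.8]
gripper_width: 0.0854
grasp_force: 0.0
time: 10.0
tcp_pos: [0.451, -0.303, 0.1453]
ee_rot: [[0.001, 1.0, 0.002], [1.0, -0.001, 0.0], [0.0, 0.002, -1.0]]
force: [0.5, -0.9, -0.5]
gripper_width: 0.0854
grasp_force: 0.0
[ 0.451  -0.303   0.1453]
[[246.9701 234.4927]
 [248.5449 206.1315]]
(201, 159, 95, 94) (array([ 0.4439, -0.3273]), np.float64(0.0010643755224193502)) ((443.2257995605469, -327.608642578125), (89.44195556640625, 89.6243896484375), 44.76232147216797)
(389, 117, 96, 109) (array([ 0.6218, -0.2949]), np.float64(0.0038009265529044822)) ((623.4641723632812, -295.9140930175781), (89.78019714355469, 89.74856567382812), 13.644798278808594)
(0, 87, 58, 272) (array([ 0.2038, -0.3517]), np.float64(0.040814810475946206)) ((210.6038818359375, -384.3904724121094), (332.7657775878906, 71.5185546875), 73.6013412475586)
(419, 0, 93, 26) (array([ 0.618 , -0.1195]), np.float64(0.006952941356561812)) ((625.331787109375, -155.16534423828125), (82.17574310302734, 19.275196075439453), 6.495469093322754)
```

Wrist and fixed cameras agree on the small tier at (0.444, -0.3275). Descending.

```bash
python3 -m pendant '[[1,[-20,-6,0],0],[1,[0,0,40],0],[1,[0,0,40],0],[1,[0,0,30],0],[1,[0,0,8],0],[1,[0,0,0],0],[1,[0,0,0],0],[1,[0,0,0],0]]'
```

```text
time: 10.95
tcp_pos: [0.447, -0.3218, 0.0282]
ee_rot: [[0.0, 1.0, 0.003], [1.0, -0.0, -0.001], [-0.001, 0.003, -1.0]]
force: [0.1, -0.7, -0.9]
gripper_width: 0.0855
grasp_force: 0.0
```

```bash
python3 -m pendant '[[1,[-6,-2,2],0],[1,[0,0,0],0],[1,[0,0,0],0],[0,[0,0,0],0],[0,[0,0,0],0],[0,[0,0,0],0],[0,[0,0,0],0],[0,[0,0,0],0]]' 50
```

```text
time: 11.75
tcp_pos: [0.4438, -0.3274, 0.0245]
ee_rot: [[0.001, 1.0, 0.0], [1.0, -0.001, -0.0], [-0.0, 0.0, -1.0]]
force: [0.1, 0.6, 2.9]
gripper_width: 0.0406
grasp_force: 50.4
```

```bash
python3 -m pendant '[[0,[0,0,-20],0],[0,[0,0,-35],0],[0,[0,0,-40],0],[0,[20,7,-20],0],[0,[35,12,0],0],[0,[42,15,0],0],[0,[42,15,0],0],[0,[42,15,0],0]]' >/dev/null
python3 -m pendant '[[0,[42,15,0],0],[0,[42,15,0],0],[0,[42,15,0],0],[0,[42,15,0],0],[0,[40,14,0],0],[0,[28,9,0],0],[0,[15,5,0],0],[0,[0,0,0],0]]'
python3 - <<'E'
from h import *
for n in("scene","side"):
    c=cam(n);im=cv2.imread(f"pics/{n}5.png");h=cv2.cvtColor(im,cv2.COLOR_BGR2HSV);m=cv2.inRange(h,(8,70,60),(22,255,255))
    pt=proj(c,[[.58,.08,.018]])[0].tolist()
    q=max(cv2.findContours(m,0,cv2.CHAIN_APPROX_NONE)[0],key=lambda a:cv2.pointPolygonTest(a,pt,True))
    P=plane(c,q.reshape(-1,2).astype(float),.018);v,e=circ(P,.065);d=np.hypot(*(P-v).T)
    print(n,v,e,cv2.contourArea(q),np.percentile(d,[5,50,95]))
    u=q.reshape(-1,2);t=u[u[:,1]<u[:,1].min()+3].mean(0);print("tip px",t,"expect",proj(c,[[*v,.084]]))
im=cv2.imread("pics/scene5.png");u,v=proj(cam("scene"),[[.6,.118,.04]])[0].astype(int);a=im[v-60:v+60,u-80:u+80]
im=cv2.imread("pics/side5.png");u,v=proj(cam("side"),[[.6,.118,.04]])[0].astype(int);b=im[v-60:v+60,u-80:u+80]
cv2.imwrite("pics/p5.png",cv2.resize(np.hstack([a,b]),None,fx=2.5,fy=2.5,interpolation=cv2.INTER_CUBIC))
E
```

```text
time: 13.35
tcp_pos: [0.5958, 0.1069, 0.1386]
ee_rot: [[-0.003, 1.0, -0.001], [1.0, 0.003, -0.0], [-0.0, -0.001, -1.0]]
force: [0.5, -1.0, -0.4]
gripper_width: 0.041
grasp_force: 50.8
scene [0.5977 0.1172] 0.0016211357930473597 795.0 [0.0616 0.065  0.087 ]
tip px [276.5 162.9] expect [[277.0187 163.2832]]
side [0.5937 0.188 ] 0.03554096205032786 765.0 [0.0158 0.0906 0.1376]
tip px [266.5 169. ] expect [[274.4001 164.3909]]
```

View pics/p5.png

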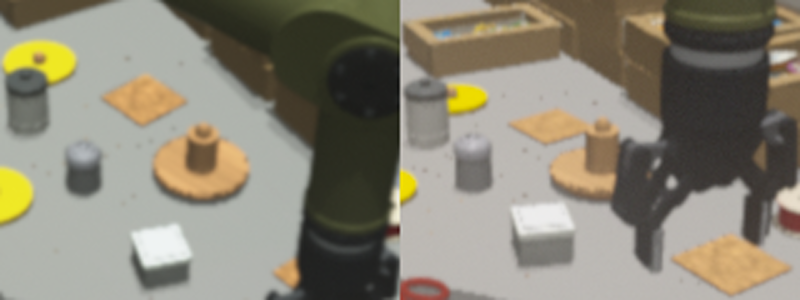

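The wide tier sits flat and upright on the foot, hiding its dark disc. Aligning and lowering the small tier.

```bash
python3 -m pendant '[[0,[11.5,3.5,0],0],[0,[0,0,15],0],[0,[0,0,10],0],[0,[0,0,4],0],[0,[0,0,3],0],[0,[0,0,3],0],[0,[0,0,2],0],[0,[0,0,0],0]]'
```

```text
time: 14.15
tcp_pos: [0.6003, 0.1177, 0.1032]
ee_rot: [[0.0, 1.0, 0.002], [1.0, -0.0, 0.003], [0.003, 0.002, -1.0]]
force: [0.4, 4.2, 3.1]
gripper_width: 0.0407
grasp_force: 51.1
```

```bash
python3 -m pendant '[[0,[1,0,0],0],[0,[0,0,2],0],[0,[0,0,2],0],[0,[0,0,2],0],[0,[0,0,0],0],[0,[0,0,0],0],[0,[0,0,0],0],[0,[0,0,0],0]]'
```

```text
time: 14.95
tcp_pos: [0.5996, 0.1172, 0.0964]
ee_rot: [[0.001, 1.0, 0.0], [1.0, -0.001, 0.0], [0.0, 0.0, -1.0]]
force: [2.0, 4.7, 1.4]
gripper_width: 0.0412
grasp_force: 50.7
```

```bash
python3 -m pendant '[[0,[1,0,0],0],[0,[0,0,1],0],[0,[0,0,1],0],[0,[0,0,0.5],0],[0,[0,0,0],0],[0,[0,0,0],0],[0,[0,0,0],0],[0,[0,0,0],0]]'
```

```text
time: 15.75
tcp_pos: [0.5999, 0.1183, 0.0945]
ee_rot: [[0.001, 1.0, 0.001], [1.0, -0.001, 0.001], [0.001, 0.001, -1.0]]
force: [1.2, 3.4, 5.5]
gripper_width: 0.041
grasp_force: 51.1
```

```bash
python3 -m pendant '[[1,[0,0,0],0],[1,[0,0,0],0],[1,[0,0,0],0],[1,[0,0,-10],0],[1,[0,0,-40],0],[1,[0,0,-40],0],[1,[10,-8,-20],0],[1,[35,-27,0],0]]' >/dev/null
python3 -m pendant '[[1,[35,-27,0],0],[1,[35,-27,0],0],[1,[35,-27,0],0],[1,[35,-27,0],0],[1,[27,0,0],0],[1,[0,0,0],0],[1,[0,0,0],0],[1,[0,0,0],0]]'
python3 - <<'E'
from h import *
s=env.state();print(s['tcp_pos'])
json.dump([s['ee_rot'].tolist(),s['tcp_pos'].tolist()],open("pics/w6.json","w"))
for n in("wrist","scene","side"):
    im=env.get_image(n);cv2.imwrite(f"pics/{n}6.png",im[:,:,::-1])
def crop(n,P,w,h,f):
    u,v=proj(cam(n),[P])[0].astype(int);return cv2.resize(cv2.imread(f"pics/{n}6.png")[v-h:v+h,u-w:u+w],None,fx=f,fy=f,interpolation=cv2.INTER_CUBIC)
A=np.hstack([crop(n,[.5,.2,.04],66,50,3) for n in("scene","side")])
W=cv2.imread("pics/wrist6.png")[0:384,120:504];W=cv2.copyMakeBorder(W[:300],0,0,0,A.shape[1]-384,0)
cv2.imwrite("pics/p6.png",np.vstack([A,W]))
E
```

```text
time: 17.35
tcp_pos: [0.4576, 0.3284, 0.2041]
ee_rot: [[0.004, 1.0, 0.001], [1.0, -0.004, -0.001], [-0.001, 0.001, -1.0]]
force: [-0.1, -0.2, 0.5]
gripper_width: 0.085
grasp_force: 0.0
[0.4576 0.3284 0.2041]
```

View pics/p6.png

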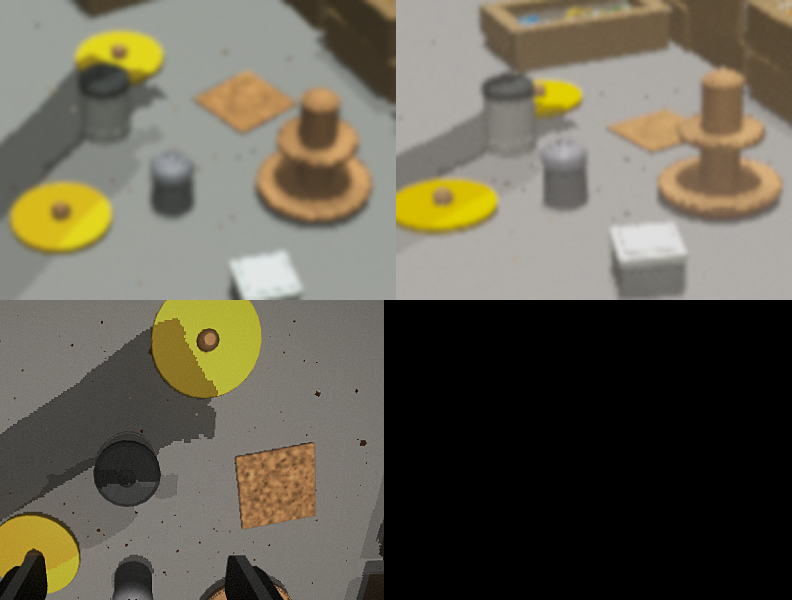

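The stand is complete and upright in both views. The wrist view shows the canister lid centred at about (247,174), radius 32 px. Now I work out the positions of the three pieces.

Run:
```python
from h import *
C={}
def full(n,x,y):
    u,v=proj(cam(n),[[.5,.2,.04]])[0].astype(int);return [u-66+x/3,v-50+y/3]
for k,a,b in(("can mid",(104,102),(113,113)),("can lidtop",(104,75),(113,81)),("shak mid",(172,182),(169,174)),("caddy top",(264,272),(254,241))):
    print(k,*tri(cam("scene"),full("scene",*a),cam("side"),full("side",*b)))
R,t=json.load(open("pics/w6.json"));c=cam("wrist",dict(ee_rot=np.array(R),tcp_pos=np.array(t)))
im=cv2.imread("pics/wrist6.png");h=cv2.cvtColor(im,cv2.COLOR_BGR2HSV)
print("wrist can",plane(c,[[247,174]],.08),plane(c,[[279,174]],.08))
m=cv2.inRange(h,(8,70,60),(22,255,255));q=max(cv2.findContours(m,0,1)[0],key=lambda a:cv2.pointPolygonTest(a,(395,190),True))
print(cv2.minAreaRect((plane(c,q.reshape(-1,2).astype(float),.005)*1000).astype(np.float32)))
```

```text
can mid [0.4487 0.3291 0.044 ] 0.001905930513792069
can lidtop [0.4507 0.3289 0.0817] 0.0021014260738421646
shak mid [0.4537 0.1766 0.0318] 0.0012434208770478509
caddy top [0.4639 0.0012 0.0365] 0.0025830838034183803
wrist can [[0.4497 0.3387]] [[0.4775 0.3386]]
((618.254150390625, 302.5476379394531), (89.81570434570312, 89.82017517089844), 10.931763648986816)
```

Wrist and fixed cameras disagree by about 8 mm in y on the canister, but agree in x. I'll grip it closing along y so the grasp centres it: turn 90° and look again.

```bash
python3 -m pendant '[[1,[0,0,0],-0.145],[1,[0,0,0],-0.145],[1,[0,0,0],-0.145],[1,[0,0,0],-0.145],[1,[0,0,0],-0.145],[1,[0,0,0],-0.145],[1,[0,0,0],-0.145],[1,[0,0,0],-0.145]]' >/dev/null
python3 -m pendant '[[1,[0,0,0],-0.145],[1,[0,0,0],-0.145],[1,[0,0,0],-0.121],[1,[0,0,0],0],[1,[0,0,0],0],[1,[0,0,0],0],[1,[0,0,0],0],[1,[0,0,0],0]]'
python3 - <<'E'
from h import *
s=env.state();print(s['tcp_pos'],s['joint_pos'])
json.dump([s['ee_rot'].tolist(),s['tcp_pos'].tolist()],open("pics/w7.json","w"))
im=env.get_image("wrist");cv2.imwrite("pics/wrist7.png",im[:,:,::-1])
c=cam("wrist",s);h=cv2.cvtColor(im,cv2.COLOR_RGB2HSV)
for q in cv2.findContours(cv2.inRange(h,(8,70,60),(22,255,255)),0,1)[0]:
    if cv2.contourArea(q)>3000: print(cv2.minAreaRect((plane(c,q.reshape(-1,2).astype(float),.005)*1000).astype(np.float32)))
print(proj(c,[[.4495,.329,.08],[.4495,.338,.08]]))
E
```

```text
time: 19.1
tcp_pos: [0.4566, 0.3302, 0.2038]
ee_rot: [[-1.0, 0.001, 0.0], [0.001, 1.0, 0.0], [-0.0, 0.0, -1.0]]
force: [0.7, -0.5, 0.3]
gripper_width: 0.0851
grasp_force: 0.0
[0.4566 0.3302 0.2038] [-1.2004  0.1643  0.5887  1.728  -0.095   1.2778  0.979 ]
((617.5521850585938, 301.8094787597656), (90.5622787475586, 89.3892822265625), 11.06884765625)
((584.3788452148438, 113.72984313964844), (111.0622787475586, 93.7387924194336), 61.72816467285156)
[[253.8063 177.9088]
 [264.1593 177.8924]]
```

View pics/wrist7.png

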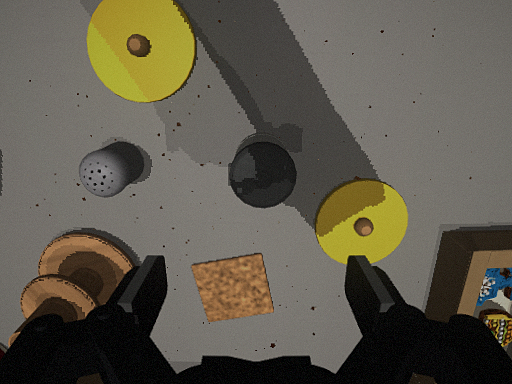

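The canister lid is centred at (263,175), giving y≈0.337; the coaster measures (0.618, 0.302) from both wrist orientations. Going with the wrist values.

```bash
python3 -m pendant '[[1,[7,7,0],0],[1,[0,0,40],0],[1,[0,0,40],0],[1,[0,0,40],0],[1,[0,0,40],0],[1,[0,0,15],0],[1,[0,0,0],0],[1,[0,0,0],0]]'
python3 -m pendant '[[1,[0,0,2],0],[1,[0,0,0],0],[0,[0,0,0],0],[0,[0,0,0],0],[0,[0,0,0],0],[0,[0,0,0],0],[0,[0,0,0],0],[0,[0,0,0],0]]' 40
```

```text
time: 19.95
tcp_pos: [0.4505, 0.3382, 0.0303]
ee_rot: [[-1.0, 0.001, 0.002], [0.001, 1.0, 0.001], [-0.002, 0.001, -1.0]]
force: [0.4, -0.1, 0.5]
gripper_width: 0.0857
grasp_force: 0.0
time: 20.75
tcp_pos: [0.4502, 0.3371, 0.0278]
ee_rot: [[-1.0, 0.001, 0.0], [0.001, 1.0, 0.001], [-0.0, 0.001, -1.0]]
force: [-0.5, -2.2, 6.2]
gripper_width: 0.0576
grasp_force: 42.1
```

Gripped at 58 mm width. Lift, carry to (0.618, 0.302), then check before lowering.

```bash
python3 -m pendant '[[0,[0,0,-15],0],[0,[0,0,-25],0],[0,[-20,-4,0],0],[0,[-35,-7,0],0],[0,[-40,-8,0],0],[0,[-40,-9,0],0],[0,[-25,-5,0],0],[0,[-8,-2,0],0]]'
python3 -m pendant '[[0,[0,0,15],0],[0,[0,0,10],0],[0,[0,0,0],0],[0,[0,0,0],0],[0,[0,0,0],0],[0,[0,0,0],0],[0,[0,0,0],0],[0,[0,0,0],0]]'
```

```text
time: 21.55
tcp_pos: [0.6205, 0.2997, 0.0672]
ee_rot: [[-1.0, 0.004, 0.002], [0.004, 1.0, -0.002], [-0.002, -0.002, -1.0]]
force: [-0.2, -0.5, -2.3]
gripper_width: 0.0575
grasp_force: 44.0
time: 22.35
tcp_pos: [0.6178, 0.3022, 0.0422]
ee_rot: [[-1.0, 0.001, 0.0], [0.001, 1.0, 0.0], [-0.0, 0.0, -1.0]]
force: [1.0, 0.3, -2.1]
gripper_width: 0.0575
grasp_force: 44.0
```

```bash
python3 -m pendant '[[0,[0,0,4],0],[0,[0,0,3],0],[0,[0,0,1.5],0],[0,[0,0,1],0],[0,[0,0,0],0],[0,[0,0,0],0],[0,[0,0,0],0],[0,[0,0,0],0]]'
```

```text
time: 23.15
tcp_pos: [0.6177, 0.302, 0.0329]
ee_rot: [[-1.0, 0.001, 0.0], [0.001, 1.0, 0.0], [-0.0, 0.0, -1.0]]
force: [-3.3, -1.7, 4.8]
gripper_width: 0.0573
grasp_force: 43.9
```

```bash
python3 -m pendant '[[1,[0,0,0],0],[1,[0,0,0],0],[1,[0,0,0],0],[1,[0,0,-10],0],[1,[0,0,-40],0],[1,[0,0,-45],0],[1,[0,0,-45],0],[1,[0,0,-30],0]]'
python3 -m pendant '[[1,[22,-37,0],0],[1,[22,-37,0],0],[1,[23,-37,0],0],[1,[23,-37,0],0],[1,[23,-37,0],0],[1,[23,-37,0],0],[1,[22,-37,0],0],[1,[0,0,0],0.14]]' >/dev/null
python3 -m pendant '[[1,[0,0,0],0.142],[1,[0,0,0],0.142],[1,[0,0,0],0.142],[1,[0,0,0],0.142],[1,[0,0,0],0.142],[1,[0,0,0],0.142],[1,[0,0,0],0.142],[1,[0,0,0],0.142]]' >/dev/null
python3 -m pendant '[[1,[0,0,0],0.142],[1,[0,0,0],0.142],[1,[0,0,0],0.142],[1,[0,0,0],0.13],[1,[0,0,0],0],[1,[0,0,0],0],[1,[0,0,0],0],[1,[0,0,0],0]]'
python3 - <<'E'
from h import *
s=env.state()
json.dump([s['ee_rot'].tolist(),s['tcp_pos'].tolist()],open("pics/w8.json","w"))
im=env.get_image("wrist");cv2.imwrite("pics/wrist8.png",im[:,:,::-1])
sc=env.get_image("scene");cv2.imwrite("pics/scene8.png",sc[:,:,::-1]);cv2.imwrite("pics/side8.png",env.get_image("side")[:,:,::-1])
c=cam("wrist",s);print(proj(c,[[.458,-.003,.045]]))
u,v=proj(cam("scene"),[[.62,.3,.04]])[0].astype(int)
A=cv2.resize(sc[v-50:v+50,u-37:u+38,::-1],(288,384))
cv2.imwrite("pics/p8.png",np.hstack([im[:,:,::-1],A]))
E
```

```text
time: 23.95
tcp_pos: [0.619, 0.3023, 0.2072]
ee_rot: [[-1.0, 0.001, 0.005], [0.001, 1.0, 0.003], [-0.005, 0.003, -1.0]]
force: [0.8, -0.1, -0.1]
gripper_width: 0.0853
grasp_force: 0.0
time: 26.35
tcp_pos: [0.4595, 0.0432, 0.2024]
ee_rot: [[0.258, 0.966, 0.0], [0.966, -0.258, 0.0], [0.0, 0.0, -1.0]]
force: [0.1, -0.3, 0.4]
gripper_width: 0.0854
grasp_force: 0.0
[[266.503  217.5113]]
```

View pics/p8.png

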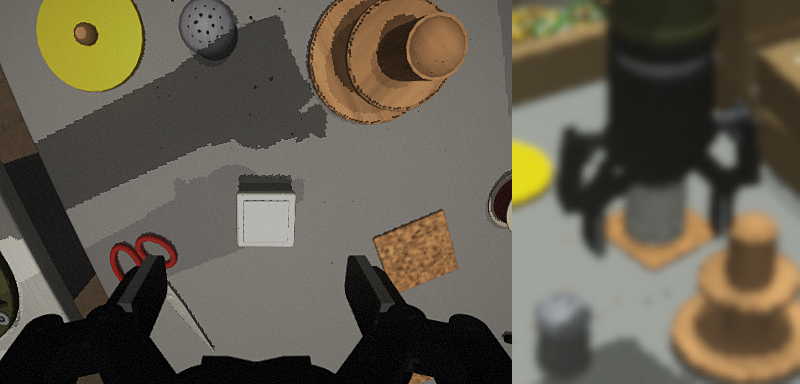

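The canister stands centred on the left coaster, seen between the open fingers. The caddy lid is at about (237–296, 193–247), nearly square to the tool.

Run:
```python
from h import *
R,t=json.load(open("pics/w8.json"));c=cam("wrist",dict(ee_rot=np.array(R),tcp_pos=np.array(t)))
im=cv2.imread("pics/wrist8.png");h=cv2.cvtColor(im,cv2.COLOR_BGR2HSV)
for th in(165,185):
    m=cv2.inRange(h,(0,0,th),(180,45,255))
    q=max(cv2.findContours(m,0,1)[0],key=lambda a:cv2.pointPolygonTest(a,(266,220),True))
    print(th,cv2.minAreaRect((plane(c,q.reshape(-1,2).astype(float),.045)*1000).astype(np.float32)))
m=cv2.inRange(h,(8,70,60),(22,255,255));q=max(cv2.findContours(m,0,1)[0],key=lambda a:cv2.pointPolygonTest(a,(415,245),True))
print("cM",cv2.minAreaRect((plane(c,q.reshape(-1,2).astype(float),.005)*1000).astype(np.float32)))
d=lambda p:((np.array(p)-np.array(t)[:2])@np.array(R)[:2,:2])*1000
print(d([.459,-.003]))
```

```text
165 ((456.1563415527344, -6.284626007080078), (58.1980094909668, 58.30696487426758), 74.98587799072266)
185 ((456.89691162109375, -7.312067031860352), (1.5118645429611206, 0.0), -147.114013671875)
cM ((622.3219604492188, -115.77716064453125), (89.64922332763672, 90.5638427734375), 9.888591766357422)
[-44.7451  11.4312]
```

```bash
python3 -m pendant '[[1,[-48,10,0],0],[1,[0,0,40],0],[1,[0,0,40],0],[1,[0,0,40],0],[1,[0,0,40],0],[1,[0,0,16],0],[1,[0,0,0],0],[1,[0,0,0],0]]'
python3 -m pendant '[[1,[0,0,5],0],[1,[0,0,0],0],[0,[0,0,0],0],[0,[0,0,0],0],[0,[0,0,0],0],[0,[0,0,0],0],[0,[0,0,0],0],[0,[0,0,0],0]]' 40
```

```text
time: 27.3
tcp_pos: [0.4571, -0.0059, 0.0268]
ee_rot: [[0.259, 0.966, 0.0], [0.966, -0.259, -0.0], [-0.0, 0.0, -1.0]]
force: [0.6, -0.5, 0.2]
gripper_width: 0.0851
grasp_force: 0.0
time: 28.1
tcp_pos: [0.4573, -0.0055, 0.0221]
ee_rot: [[0.259, 0.966, 0.001], [0.966, -0.259, 0.001], [0.001, 0.001, -1.0]]
force: [-2.2, 0.6, 6.7]
gripper_width: 0.0595
grasp_force: 43.4
```

```bash
python3 -m pendant '[[0,[0,0,-15],0],[0,[0,0,-30],0],[0,[-15,15,0],0],[0,[-28,28,0],0],[0,[-34,34,0],0],[0,[-34,34,0],0],[0,[-34,34,0],0],[0,[-34,34,0],0]]' >/dev/null
python3 -m pendant '[[0,[-34,32,0],0],[0,[-20,20,0],0],[0,[-6,6,0],0],[0,[0,0,0],-0.124],[0,[0,0,0],-0.125],[0,[0,0,0],-0.125],[0,[0,0,0],-0.125],[0,[0,0,0],0]]'
python3 - <<'E'
from h import *
s=env.state();R=s['ee_rot'];print(((np.array([.6235,-.297])-s['tcp_pos'][:2])@R[:2,:2])*1000)
E
```

```text
time: 29.7
tcp_pos: [0.6234, -0.2965, 0.0659]
ee_rot: [[-0.236, 0.972, -0.001], [0.972, 0.236, 0.002], [0.002, -0.0, -1.0]]
force: [0.5, -0.1, -2.6]
gripper_width: 0.0593
grasp_force: 44.5
[-0.4878 -0.0458]
```

Spot on. Down to z = 0.027 (pick height plus 5 mm), in stages.

```bash
python3 -m pendant '[[0,[0,0,15],0],[0,[0,0,12],0],[0,[0,0,6],0],[0,[0,0,3],0],[0,[0,0,1.5],0],[0,[0,0,1],0],[0,[0,0,0],0],[0,[0,0,0],0]]'
```

```text
time: 30.5
tcp_pos: [0.624, -0.2981, 0.0283]
ee_rot: [[-0.235, 0.972, 0.001], [0.972, 0.235, -0.0], [-0.0, 0.001, -1.0]]
force: [0.4, 0.1, -2.4]
gripper_width: 0.0597
grasp_force: 44.5
```

```bash
python3 -m pendant '[[0,[0,0,1],0],[0,[0,0,0.5],0],[0,[0,0,0],0],[0,[0,0,0],0],[1,[0,0,0],0],[1,[0,0,0],0],[1,[0,0,0],0],[1,[0,0,-10],0]]'
python3 -m pendant '[[1,[0,0,-40],0],[1,[0,0,-45],0],[1,[0,0,-45],0],[1,[0,0,-25],0],[1,[40,-3,0],0],[1,[40,-3,0],0],[1,[40,-3,0],0],[1,[40,-3,0],0]]' >/dev/null
python3 -m pendant '[[1,[45,-3,0],0],[1,[45,-4,0],0],[1,[45,-4,0],0],[1,[45,-4,0],0],[1,[45,-4,0],0],[1,[45,-4,0],0],[1,[45,-4,0],0],[1,[45,-3,0],0]]' >/dev/null
python3 -m pendant '[[1,[0,0,0],0],[1,[0,0,0],0],[1,[0,0,0],0],[1,[0,0,0],0],[1,[0,0,0],0],[1,[0,0,0],0],[1,[0,0,0],0],[1,[0,0,0],0]]'
python3 - <<'E'
from h import *
s=env.state()
json.dump([s['ee_rot'].tolist(),s['tcp_pos'].tolist()],open("pics/w9.json","w"))
im=env.get_image("wrist");cv2.imwrite("pics/wrist9.png",im[:,:,::-1])
sc=env.get_image("scene");cv2.imwrite("pics/scene9.png",sc[:,:,::-1])
sd=env.get_image("side");cv2.imwrite("pics/side9.png",sd[:,:,::-1])
u,v=proj(cam("side"),[[.62,-.3,.03]])[0].astype(int)
A=cv2.resize(sd[v-50:v+50,u-37:u+38,::-1],(288,384))
cv2.imwrite("pics/p9.png",np.hstack([im[:,:,::-1],A]))
E
```

```text
time: 31.3
tcp_pos: [0.6225, -0.2972, 0.0348]
ee_rot: [[-0.235, 0.972, -0.003], [0.972, 0.235, 0.001], [0.002, -0.003, -1.0]]
force: [0.2, 0.2, 0.2]
gripper_width: 0.0853
grasp_force: 0.0
time: 33.7
tcp_pos: [0.4608, 0.1975, 0.1913]
ee_rot: [[-0.234, 0.972, 0.0], [0.972, 0.234, 0.0], [0.0, 0.0, -1.0]]
force: [0.2, 0.5, -1.0]
gripper_width: 0.0856
grasp_force: 0.0
```

View pics/p9.png

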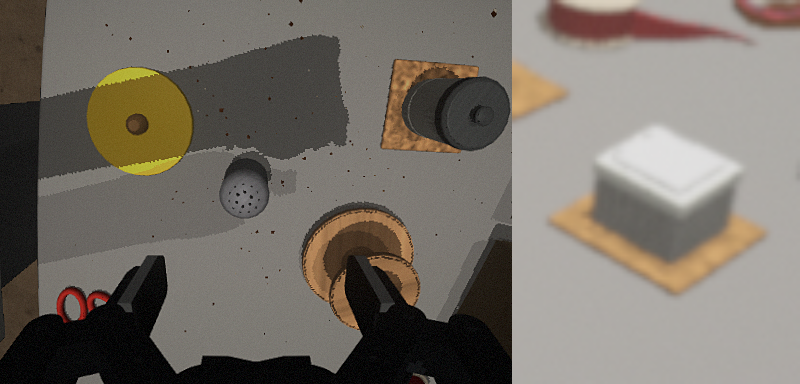

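The caddy stands centred and square on the right coaster. The shaker cap is centred at (244,193) in the wrist view.

Run:
```python
from h import *
R,t=map(np.array,json.load(open("pics/w9.json")));c=cam("wrist",dict(ee_rot=R,tcp_pos=t))
w=plane(c,[[244,193]],.054)[0];print("now",w, plane(c,[[268,193]],.05)[0]-plane(c,[[220,193]],.05)[0])
R7,t7=map(np.array,json.load(open("pics/w7.json")));c7=cam("wrist",dict(ee_rot=R7,tcp_pos=t7))
print("w7",plane(c7,[[103,173]],.054))
print("tri",tri(c,[[244,193]],c7,[[103,173]]))
R8,t8=map(np.array,json.load(open("pics/w8.json")))
print((w-t[:2])@R[:2,:2]*1000)
```

```text
now [0.4525 0.1837] [0.044  0.0106]
w7 [[0.4517 0.1822]]
tri (array([0.4521, 0.1831, 0.0541]), np.float64(0.0016549600229765083))
[-11.4002 -11.2773]
```

Two wrist views triangulate to (0.452, 0.183, z 0.054), as expected. Grasp.

```bash
python3 -m pendant '[[1,[-12,-11.5,0],0],[1,[0,0,40],0],[1,[0,0,40],0],[1,[0,0,40],0],[1,[0,0,30],0],[1,[0,0,8],0],[1,[0,0,0],0],[1,[0,0,0],0]]'
python3 -m pendant '[[1,[0,0,5],0],[1,[0,0,0],0],[0,[0,0,0],0],[0,[0,0,0],0],[0,[0,0,0],0],[0,[0,0,0],0],[0,[0,0,0],0],[0,[0,0,0],0]]' 40
```

```text
time: 34.65
tcp_pos: [0.4536, 0.1839, 0.0348]
ee_rot: [[-0.235, 0.972, 0.002], [0.972, 0.235, 0.001], [0.001, 0.002, -1.0]]
force: [-0.1, 0.4, -0.5]
gripper_width: 0.0856
grasp_force: 0.0
time: 35.45
tcp_pos: [0.4527, 0.1835, 0.0289]
ee_rot: [[-0.235, 0.972, 0.0], [0.972, 0.235, 0.0], [0.0, 0.001, -1.0]]
force: [-0.8, -0.3, 5.4]
gripper_width: 0.0457
grasp_force: 40.5
```

```bash
python3 -m pendant '[[0,[0,0,-15],0],[0,[0,0,-25],0],[0,[-24,-6,0],0],[0,[-40,-9,0],0],[0,[-45,-11,0],0],[0,[-45,-11,0],0],[0,[-40,-8,0],0],[0,[-18,6,0],0]]' 
python3 -m pendant '[[0,[-22,24,0],0],[0,[-30,33,0],0],[0,[-30,33,0],0],[0,[-25,28,0],0],[0,[-10,11,0],0],[0,[0,0,0],0],[0,[0,0,0],0],[0,[0,0,0],0]]'
python3 - <<'E'
from h import *
s=env.state();R=s['ee_rot'];print(((np.array([.6225,-.1175])-s['tcp_pos'][:2])@R[:2,:2])*1000)
E
```

```text
time: 36.25
tcp_pos: [0.4624, -0.0365, 0.0677]
ee_rot: [[-0.229, 0.973, -0.002], [0.973, 0.229, -0.001], [-0.0, -0.002, -1.0]]
force: [1.6, 0.1, -1.0]
gripper_width: 0.0453
grasp_force: 41.6
time: 37.05
tcp_pos: [0.6159, -0.1144, 0.0677]
ee_rot: [[-0.235, 0.972, -0.002], [0.972, 0.235, 0.001], [0.001, -0.001, -1.0]]
force: [-0.6, -0.0, -2.6]
gripper_width: 0.0453
grasp_force: 41.7
[-4.5179  5.6921]
```

```bash
python3 -m pendant '[[0,[-4.5,5.5,0],0],[0,[0,0,14],0],[0,[0,0,10],0],[0,[0,0,5],0],[0,[0,0,2],0],[0,[0,0,1],0],[0,[0,0,0],0],[0,[0,0,0],0]]'
```

```text
time: 37.85
tcp_pos: [0.6239, -0.1185, 0.0367]
ee_rot: [[-0.235, 0.972, 0.001], [0.972, 0.235, 0.0], [-0.0, 0.001, -1.0]]
force: [0.4, -0.0, -1.8]
gripper_width: 0.0452
grasp_force: 41.7
```

```bash
python3 -m pendant '[[0,[0,0,1.5],0],[0,[0,0,1],0],[0,[0,0,0.5],0],[0,[0,0,0],0],[0,[0,0,0],0],[0,[0,0,0],0],[0,[0,0,0],0],[0,[0,0,0],0]]'
python3 -m pendant '[[1,[0,0,0],0],[1,[0,0,0],0],[1,[0,0,0],0],[1,[0,0,-10],0],[1,[0,0,-40],0],[1,[0,0,-45],0],[1,[0,0,-45],0],[1,[0,0,-20],0]]'
python3 -m pendant '[[1,[0,-40,-20],0],[1,[0,-40,-20],0],[1,[0,-40,0],0],[1,[0,-30,0],0],[1,[0,0,0],0],[1,[0,0,0],0],[1,[0,0,0],0],[1,[0,0,0],0]]'
python3 - <<'E'
from h import *
s=env.state()
I={n:env.get_image(n)[:,:,::-1] for n in("wrist","scene","side")}
for n in I: cv2.imwrite(f"pics/{n}F.png",I[n])
a=cv2.resize(I["scene"][120:300,220:420],(400,360));b=cv2.resize(I["side"][120:300,220:420],(400,360))
w=cv2.resize(I["wrist"],(320,240));cv2.imwrite("pics/pF.png",np.vstack([np.hstack([a,b]),cv2.copyMakeBorder(w,0,0,0,480,0)]))
E
```

```text
time: 38.65
tcp_pos: [0.6238, -0.1185, 0.0339]
ee_rot: [[-0.235, 0.972, 0.001], [0.972, 0.235, 0.0], [0.0, 0.001, -1.0]]
force: [-0.9, -0.0, 5.2]
gripper_width: 0.0454
grasp_force: 42.2
time: 39.45
tcp_pos: [0.6256, -0.1195, 0.1991]
ee_rot: [[-0.234, 0.972, 0.008], [0.972, 0.234, -0.001], [-0.002, 0.007, -1.0]]
force: [0.5, 0.3, -0.4]
gripper_width: 0.0855
grasp_force: 0.0
time: 40.25
tcp_pos: [0.4786, -0.1533, 0.2333]
ee_rot: [[-0.236, 0.972, -0.0], [0.972, 0.236, -0.001], [-0.001, -0.0, -1.0]]
force: [0.2, -0.2, -0.8]
gripper_width: 0.0854
grasp_force: 0.0
```

View pics/pF.png

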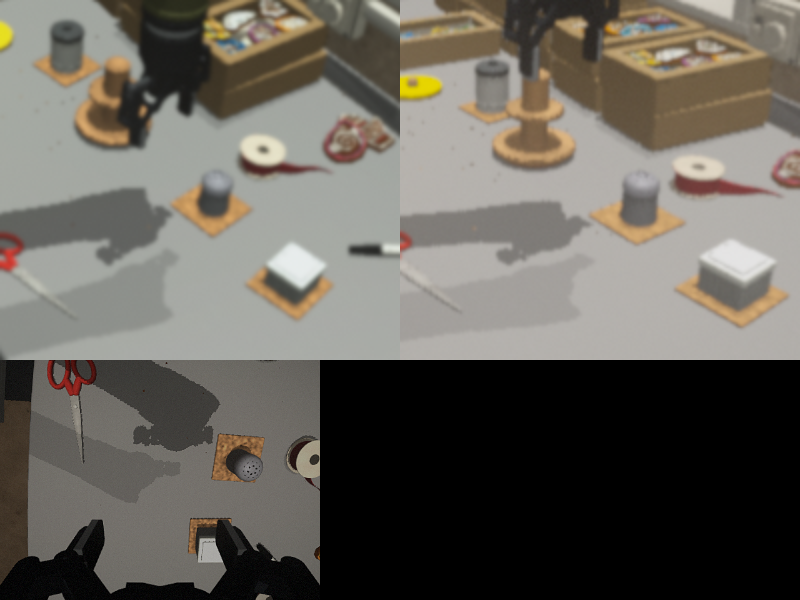

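Everything stands upright and centred: canister left, shaker middle, caddy right, the stand fully seated, and the gripper clear.

```bash
python3 -c "
from rig import env
print(env.sign_off())"
```

```text
the job is handed in; nothing more can be done
None
```

The tasting display is set out and handed in at about 40 s: both tiers are seated on the wooden foot, with the canister on the left coaster, the shaker on the middle one and the caddy on the right one, all upright and released.

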